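# Change over the push-latch tool boxes in the clay workshop

## Task

Three plywood boxes with push-push lids stand on the clay bench. Put the stamps away by pressing down the raised lid of the square box until it catches and stays shut, and get the modelling sticks out by pressing the shut lid of the wide box and letting it go, so that it springs up and stays open. Look at each lid after letting go and press again if it did not take; leave the narrow box shut.

Things in the scene. Friction and masses are not known exactly. Their poses are not given: they have to be found in the camera images.
- wide_press (a point): Press point on the lid of the WIDE plywood box (230 mm wide, 140 deep, 72 high, fixed; starts shut): lid's top face, mid-width, 25 mm from its free front edge, 95 mm from the hinge; moves with the lid. x: to the hinge (away from the robot, yaw up to 15 deg), y: along the hinge, z: out of the lid. Shut: 72 mm above the bench, level with side and back walls; front wall 14 mm lower. Lid 211 x 120 x 8 mm.
- wide_lid (a joint): Wide lid's angle (rad): 0 (to 0.02) shut and latched, 0.45 sprung open (press point 41 mm higher), -0.09 pressed to a firm stop (8.5 mm below shut). Push-push: press the point straight down with shut fingers to the stop (it takes from 7.5 mm below shut) and let go; a shut lid then springs open, an open one stays shut. A shorter press does nothing. Spring 1 to 3 N; a force stop of 6 to 10 N finds the stop.
- square_press (a point): Press point on the lid of the SQUARE plywood box (140 mm wide, 140 deep, 72 high, fixed; starts with its lid up). Same place on the lid and same axes as wide_press: 72 mm above the bench when shut, about 113 mm when open. The open lid slopes 26 deg, its free edge (robot side) highest; pressed straight down it swings about its far edge, the finger sliding 9 mm on it. Lid 121 mm wide.
- square_lid (a joint): Angle (rad) of the square box's lid, same latch, values and forces as wide_lid: 0.45 open (its start), 0 shut and latched, -0.09 pressed to the stop.
- narrow_lid (a joint): Angle (rad) of the lid of the NARROW plywood box (85 mm wide, 140 deep, 72 high, fixed), a third box with the same latch. It starts shut (0) and is to stay shut: not to be pressed. The three boxes stand side by side in any order.
There are look-alikes about, which are no part of the job. Leave any orange look-alike of the part that bears square_press alone. What is shaped like the part that bears narrow_lid but pink is not meant.

How it is judged:
At the end, for the whole second after the job is handed in: The wide box's lid stands open (above 0.3 rad), the square and narrow boxes' lids are shut (below 0.08 rad), with all let go and at rest (value of joint wide_lid above 0.3 rad and value of joint each of square_lid, narrow_lid below 0.08 rad and velocity of joint each of wide_lid, square_lid below 0.1 rad/s); the robot touches nothing.
It also fails if it takes over 43 s, if anything falls off the work surface, if the arm or the gripper's body presses on something with over 40 N, if the wrist force passes 120 N, or if a joint passes its speed limit or range.

## Robot

A 6-joint arm with a two-finger parallel gripper is mounted at the origin on the work surface. World frame = base frame: x ahead of the robot, y to its left, z up, the work surface at z = 0. Lengths are in m, angles in rad, forces in N, time in s.
With the tool pointing down it reaches from about 0.325 to 0.9 m from the base axis. Payload 6.1 kg.
Tool frame: the origin (TCP) lies at the very end of the fingers, on their centre line; the grasp point (between the pads) lies 19 mm behind it; y points along the fingers, x is the direction in which the jaws open and shut, and the axes are right-handed (so a half turn about y gives the same grasp; the last joint's range is limited). The gripper opens to 85 mm and grips with 20 to 120 N. Pads are 22 mm wide; open, the fingers measure 114 mm over their backs; the gripper's body (76 mm by 85 mm) begins 54 mm behind the grasp point. The pads swing forward as they close: fully open they stand 13 mm farther back than shut.
Start: joints at [-1.245, 0.22, 1.526, -0, 1.395, -0.126], TCP at [0.273, -0.562, 0.211] pointing down, gripper open.
Joint ranges: [-2.98, 2.98], [-0.91, 2.08], [0.09, 2.57], [-1.24, 4.39], [0.2, 2.65], [-2.68, 2.68]. Speed limits (rad/s): [2.57, 2.57, 3.01, 3.14, 3.14, 3.14].

## Interface

Orientations are given as a unit quaternion [w, x, y, z].
In Python, from workcell import r gives the robot as it stands.
- The arm moves only by the tool jog_arm, never from a script. Its argument "increments" is a list of rows, each an object of numbers: "tx", "ty", "tz": the shift along the tool's x, y, z in mm; "rx", "ry", "rz": the turn, a rotation vector about the tool's x, y, z in units of 5 degrees (1.0 is 5 degrees). In form: [{"tx": .., "ty": .., "tz": .., "rx": .., "ry": .., "rz": ..}, ...]. A call has 1 to 12 rows; each row is the pose to reach, as a shift and turn from the pose commanded when the call began, along the tool's axes at that moment; what a row does not reach only later rows make up. A row lasts 1/12 s, in which the tool goes at most 41.7 mm and 7.16 degrees, less where a joint would pass 70% of its speed; a pose out of reach is approached as far as the arm can. A call with a gripper value outside its range is refused whole. "jaw" is the closure in counts, from 0 (fully open) to 255 (shut), set as the call begins (left out, the last holds). The fingers move at their own pace and stop on an object; "newtons" is the grip in N (left out, the last holds). Time passes only in rows, so rows that repeat a pose let the fingers close. It gives the time, the measured TCP pose, the force and the opening at its end, in the units of the state.
- r.sense(): the state, without advancing time (a new reading comes with each control period).
- r.grab_frame(name): name is "scene" or "top"; returns a dict with "pixels" (480x640x3 uint8, red, green, blue), "K" (3x3 intrinsics, pixels), "camera_from_world" (4x4, takes a point from world to camera coordinates). Camera axes: x right, y up, looking along -z (the intrinsics and any distortion apply to the point x, -y, -z); pixel columns grow to the right and rows downward; lengths in m; the calibration is good to about 2 mm. A picture is of the moment at which its call begins. There is no depth.
- r.sign_off(): hands the job in, once; it reports no verdict.
The state is a dict: "time": time; "joints": joint angles; "joint_vel": joint speeds; "joint_torque": joint torques, N m; "tcp_pos": TCP position; "orientation": TCP orientation; "force": force on the tool from outside, world axes, zero at the start; "wrist_torque": the same for the moment, N m; "opening": finger opening in m.
Only numpy, scipy, OpenCV 4.12 (cv2) and the standard library are available. Lean on these libraries where they do the work, as an engineer would, in place of code of your own. Each camera call takes 0.05 s, during which the arm holds its last target.

## Working session

There is one attempt and no reset: what is moved stays moved. The work goes in short steps, Python scripts to look and compute and a tool call to move; the robot and the scene stay as the last step left them, time stands still between calls to the robot, and variables do not carry over. Pictures are saved under pics/ and viewed, and the job is handed in when it is done.

Besides the shell and the picture viewer there is one more tool, called after "Call:" by a JSON object that holds its "name" and its "arguments", one argument or row to a line. jog_arm: Moves the arm, as the interface text tells. Its arguments: {"type":"object","properties":{"increments":{"type":"array"},"jaw":{"type":"number"},"newtons":{"type":"number"}},"required":["increments"]}

```bash
mkdir -p pics; ls; python3 - <<'E'
from workcell import r
import cv2
print(r.sense())
for n in("scene","top"):
    f=r.grab_frame(n); cv2.imwrite(f"pics/{n}0.png",f["pixels"][:,:,::-1]); print(f["K"],f["camera_from_world"],[k for k in f])
E
```

```text
pics
{'time': 0.0, 'joints': array([-1.24510319e+00,  2.21223279e-01,  1.52765854e+00, -3.12327895e-05,
        1.39471443e+00, -1.26119500e-01]), 'joint_vel': array([-0.00024207, -0.00113305, -0.00042035,  0.00012958,  0.00085017,
       -0.00075261]), 'joint_torque': array([ 1.19304179e-03, -4.96905327e+01, -3.89391911e+01, -1.73497469e-04,
        1.12254472e-02,  8.21802359e-07]), 'tcp_pos': array([ 0.27263169, -0.56165453,  0.20997596]), 'orientation': array([ 0.59973145, -0.59885126,  0.37585423, -0.37474385]), 'force': array([0.44209329, 0.50095505, 0.68517083]), 'wrist_torque': array([-0.02347592,  0.00922412,  0.019092  ]), 'opening': 0.08535452550548357}
[[548.40409464   0.         321.62497895]
 [  0.         548.40409464 238.16709166]
 [  0.           0.           1.        ]] [[-8.46238380e-01  5.32803859e-01 -8.07536247e-04  4.20961971e-01]
 [-4.57168298e-01 -7.25328336e-01  5.14680438e-01  1.71313861e-01]
 [ 2.73637994e-01  4.35911520e-01  8.57381709e-01 -1.15726579e+00]
 [ 0.00000000e+00  0.00000000e+00  0.00000000e+00  1.00000000e+00]] ['pixels', 'K', 'camera_from_world']
[[507.33855428   0.         326.97798972]
 [  0.         507.33855428 244.86495783]
 [  0.           0.           1.        ]] [[ 0.01005668 -0.99994224  0.0037931  -0.01294805]
 [ 0.99743677  0.01030008  0.07080821 -0.49617138]
 [-0.07084319  0.00307129  0.99748274 -1.0232314 ]
 [ 0.          0.          0.          1.        ]] ['pixels', 'K', 'camera_from_world']
```

View pics/scene0.png

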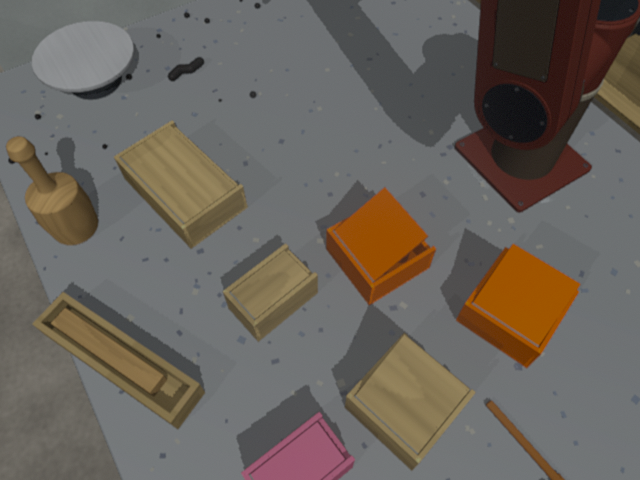

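View pics/top0.png

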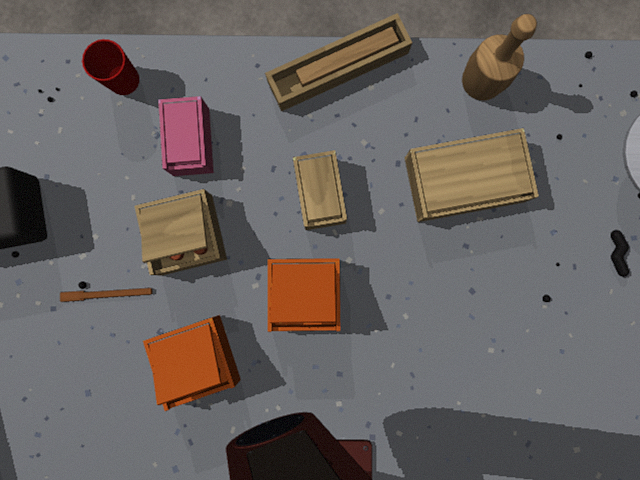

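The top view shows plywood boxes at (178,232), lid raised; (320,188), narrow; and (472,174), wide. The orange boxes at (304,295) and (190,362) and the pink one at (184,135) are look-alikes. I'll enlarge both plywood targets in both views.

```bash
python3 - <<'E'
import cv2,numpy as np
t=cv2.imread("pics/top0.png");s=cv2.imread("pics/scene0.png")
def c(im,x,y,w,h,k=4):
    o=cv2.resize(im[y:y+h,x:x+w],None,fx=k,fy=k,interpolation=cv2.INTER_CUBIC)
    for i in range(0,w,20): cv2.putText(o,str(x+i),(i*k,10),0,.35,(0,0,255),1);cv2.line(o,(i*k,12),(i*k,18),(0,0,255),1)
    for i in range(0,h,20): cv2.putText(o,str(y+i),(0,i*k+4),0,.35,(255,0,0),1)
    return o
cv2.imwrite("pics/ct_w.png",c(t,400,120,150,110,5))
cv2.imwrite("pics/ct_s.png",c(t,125,180,110,100,5))
cv2.imwrite("pics/cs_w.png",c(s,105,115,150,140))
cv2.imwrite("pics/cs_s.png",c(s,335,325,150,145))
E
```

```text
(no output)
```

View pics/ct_w.png

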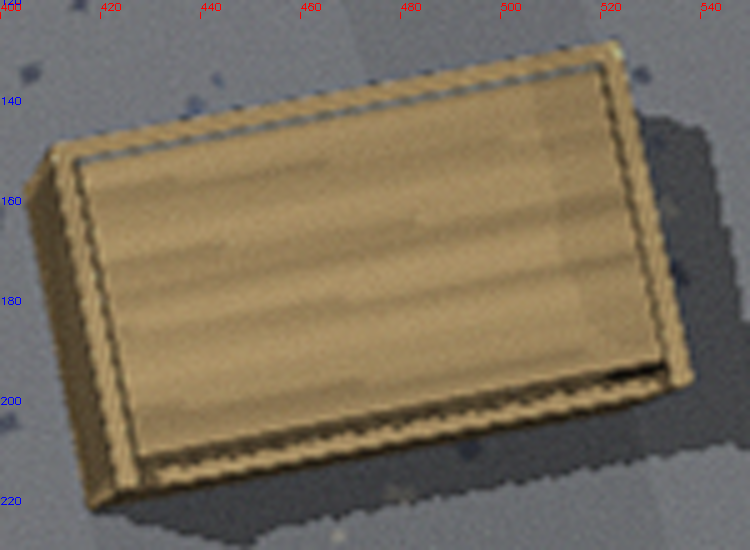

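View pics/ct_s.png

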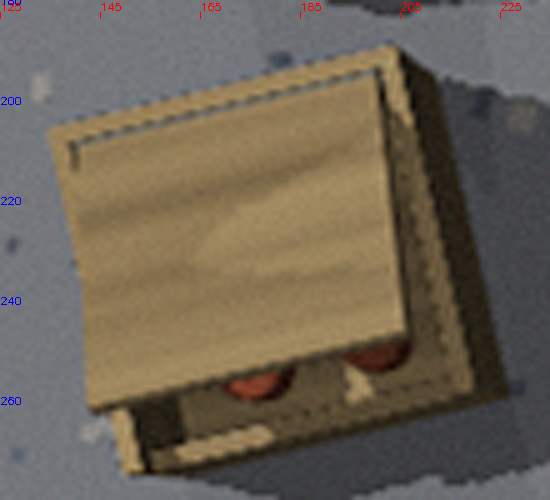

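View pics/cs_w.png

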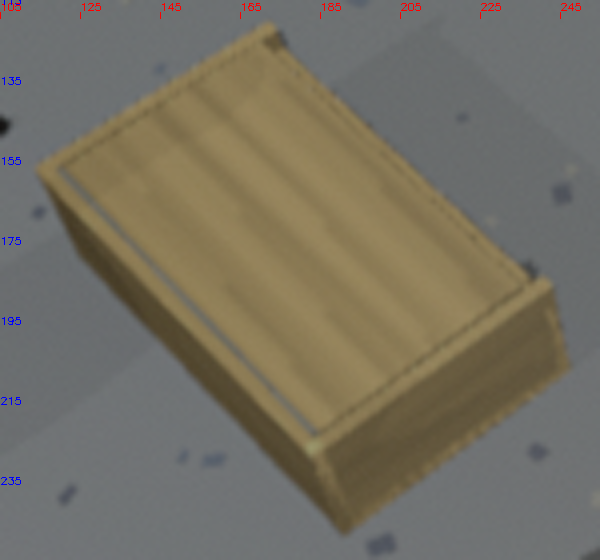

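View pics/cs_s.png

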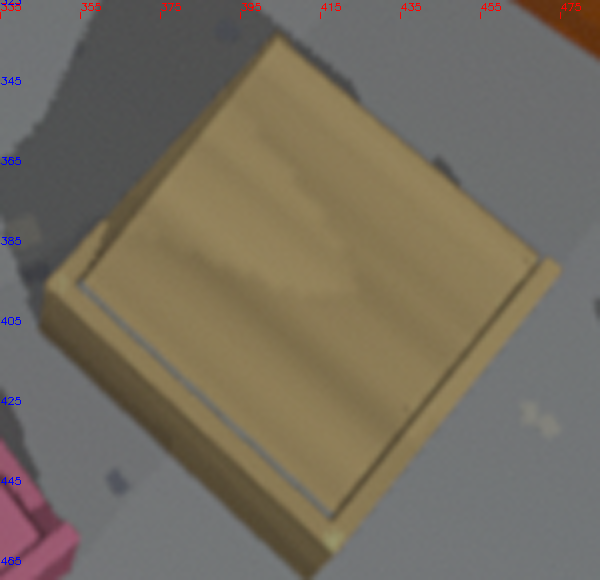

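The crops confirm that the square box is plain plywood with its lid raised (stamps inside) and the wide box is plain plywood and shut. I'll triangulate the lid corners I read off.

```bash
cat > h.py <<'E'
import numpy as np,cv2
def P(f):
    return f["K"]@np.diag([1,-1,-1])@f["camera_from_world"][:3]
def tri(Ps,pts):
    A=[]
    for p,(u,v) in zip(Ps,pts): A+= [u*p[2]-p[0],v*p[2]-p[1]]
    x=np.linalg.svd(np.array(A))[2][-1]; x=x[:3]/x[3]
    e=[np.linalg.norm((p@np.r_[x,1])[:2]/(p@np.r_[x,1])[2]-q) for p,q in zip(Ps,pts)]
    return x,e
E
python3 - <<'E'
from workcell import r
from h import *
np.set_printoptions(precision=4,suppress=True)
Ps=[P(r.grab_frame("top")),P(r.grab_frame("scene"))]
D={'wBLo':((411.4,150),(183.2,228.7)),'wBRo':((524,129.4),(115,157)),'wFRo':((538,196),(172.5,121.2)),
'wBL':((414.8,152),(184.5,224)),'wBR':((520.4,132.8),(120.5,157)),
'sBL':((139.2,209.8),(418,454)),'sBR':((200.4,194.2),(354.3,395.5)),'sFL':((142.8,261.8),(470.5,390.3)),'sFR':((205.8,246.4),(404.8,334)),
'sBLo':((134.8,206.2),(418,462)),'sBRo':((203.8,189.2),(346,396))}
X={}
for k,v in D.items():
    X[k],e=tri(Ps,v); print(k,X[k],np.round(e,1))
for a in('w','s'):
    BL,BR=X[a+'BL'],X[a+'BR']; d=BL-BR; print(a,np.linalg.norm(d)); d[2]=0; yh=d/np.linalg.norm(d)
    xh=np.array([yh[1],-yh[0],0]); m=(BL+BR)/2; print('yaw',np.degrees(np.arctan2(xh[1],xh[0])),'hinge',m,'shut',m-.095*xh,'open',m-.095*np.cos(.45)*xh)
print('sq from lid corners open', (X['sFL']+X['sFR'])/2*(95/120)+(X['sBL']+X['sBR'])/2*25/120)
s=r.sense();print(s['tcp_pos'],cv2.Rodrigues)
from scipy.spatial.transform import Rotation as R
print(R.from_quat(s['orientation'],scalar_first=True).as_matrix())
E
```

```text
wBLo [ 0.6839 -0.1737  0.0631] [0. 0.]
wBRo [ 0.7276 -0.3987  0.0622] [0.5 0.4]
wFRo [ 0.5933 -0.4233  0.0639] [0.5 0.4]
wBL [ 0.6784 -0.1795  0.0669] [0.4 0.3]
wBR [ 0.719  -0.3895  0.0662] [0.8 0.7]
sBL [0.5589 0.3602 0.0672] [0.7 0.8]
sBR [0.5903 0.2415 0.0679] [0.3 0.3]
sFL [0.4543 0.3333 0.1151] [0.1 0.1]
sFR [0.4843 0.2158 0.1203] [0.3 0.3]
sBLo [0.5657 0.3688 0.0681] [0.6 0.7]
sBRo [0.6009 0.2353 0.0664] [0.5 0.5]
w 0.21391988003847073
yaw 10.93242802116138 hinge [ 0.6987 -0.2845  0.0665] shut [ 0.6054 -0.3025  0.0665] open [ 0.6147 -0.3007  0.0665]
s 0.12277621262085364
yaw 14.847036917925504 hinge [0.5746 0.3009 0.0676] shut [0.4828 0.2765 0.0676] open [0.4919 0.279  0.0676]
sq from lid corners open [0.4912 0.28   0.1073]
[ 0.2727 -0.5619  0.2104] <built-in function Rodrigues>
[[ 0.4366 -0.0004  0.8997]
 [-0.8997  0.0012  0.4366]
 [-0.0012 -1.      0.0002]]
```

Call:
{"name": "jog_arm", "arguments": {
  "increments": [
    {"tx": -8,"tz": 36,"ry": 0.5},
    {"tx": -16,"tz": 72,"ry": 1},
    {"tx": -24,"tz": 108,"ry": 1.5},
    {"tx": -32,"tz": 144,"ry": 2},
    {"tx": -40,"tz": 180,"ry": 2.5},
    {"tx": -48,"tz": 216,"ry": 3},
    {"tx": -56,"tz": 252,"ry": 3},
    {"tx": -64,"tz": 288,"ry": 3},
    {"tx": -72,"tz": 324,"ry": 3},
    {"tx": -80,"ty": 20,"tz": 360,"ry": 3},
    {"tx": -88,"ty": 45,"tz": 396,"ry": 3},
    {"tx": -88,"ty": 70,"tz": 412,"ry": 3}
  ],
  "jaw": 255,
  "newtons": 40
}}

```text
invalid input
```

Call:
{"name": "jog_arm", "arguments": {
  "increments": [
    {},
    {},
    {}
  ]
}}

```text
invalid input
```

```bash
python3 - <<'E'
from workcell import r
import cv2,numpy as np
from scipy.spatial.transform import Rotation as R
f=r.grab_frame("top"); cv2.imwrite("pics/top1.png",cv2.resize(f["pixels"][80:280,320:600,::-1],None,fx=2.8,fy=2.8)) 
f=r.grab_frame("scene"); cv2.imwrite("pics/scene1.png",f["pixels"][:,:,::-1])
s=r.sense();M=R.from_quat(s['orientation'],scalar_first=True).as_matrix()
print(s['time'],s['tcp_pos'],s['force'],s['opening'],M.round(3))
print('shift mm',1000*M.T@(np.array([.605,-.3025,.085])-s['tcp_pos']))
E
```

```text
0.3 [ 0.27277567 -0.56207434  0.2107138 ] [-0.23341782  0.09465309 -0.17473096] 0.08570461435657788 [[ 0.437 -0.     0.9  ]
 [-0.9    0.001  0.437]
 [-0.001 -1.     0.   ]]
shift mm [-88.39734556 125.81767428 412.20337452]
```

View pics/top1.png

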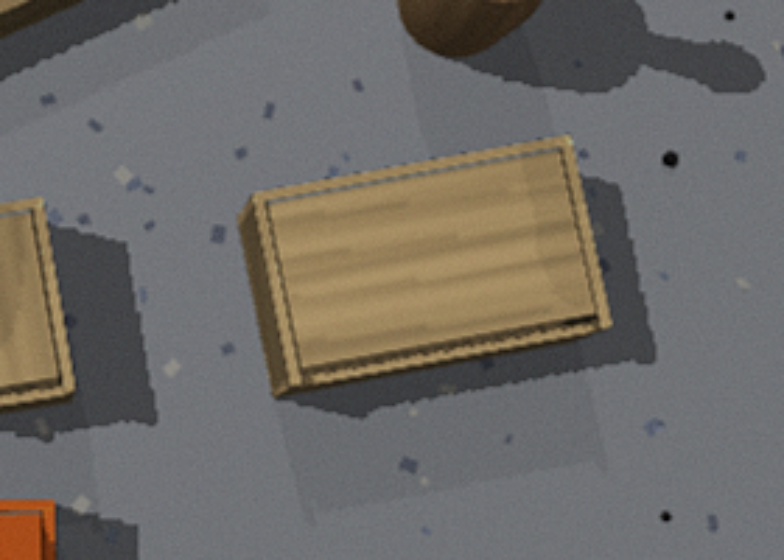

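The picture is unchanged and the wide lid is shut. The call was refused, probably because each row needs all six numbers, so I'm sending full rows.

Call:
{"name": "jog_arm", "arguments": {
  "increments": [
    {"tx": -8,"ty": 0,"tz": 36,"rx": 0,"ry": 0.5,"rz": 0},
    {"tx": -16,"ty": 0,"tz": 72,"rx": 0,"ry": 1,"rz": 0},
    {"tx": -24,"ty": 0,"tz": 108,"rx": 0,"ry": 1.5,"rz": 0},
    {"tx": -32,"ty": 0,"tz": 144,"rx": 0,"ry": 2,"rz": 0},
    {"tx": -40,"ty": 0,"tz": 180,"rx": 0,"ry": 2.5,"rz": 0},
    {"tx": -48,"ty": 0,"tz": 216,"rx": 0,"ry": 3,"rz": 0},
    {"tx": -56,"ty": 0,"tz": 252,"rx": 0,"ry": 3,"rz": 0},
    {"tx": -64,"ty": 0,"tz": 288,"rx": 0,"ry": 3,"rz": 0},
    {"tx": -72,"ty": 0,"tz": 324,"rx": 0,"ry": 3,"rz": 0},
    {"tx": -80,"ty": 20,"tz": 360,"rx": 0,"ry": 3,"rz": 0},
    {"tx": -88,"ty": 45,"tz": 396,"rx": 0,"ry": 3,"rz": 0},
    {"tx": -88,"ty": 70,"tz": 412,"rx": 0,"ry": 3,"rz": 0}
  ],
  "jaw": 255,
  "newtons": 40
}}

```text
time: 1.3
tcp_pos: [0.6087, -0.3003, 0.1421]
orientation: [0.546, -0.545, 0.448, -0.451]
force: [0.3, -1.0, -0.5]
opening: -0.0002
```

Call:
{"name": "jog_arm", "arguments": {
  "increments": [
    {"tx": 0,"ty": 0,"tz": 0,"rx": 0,"ry": 0,"rz": 0},
    {"tx": 0,"ty": 0,"tz": 0,"rx": 0,"ry": 0,"rz": 0}
  ]
}}

```text
time: 1.47
tcp_pos: [0.6043, -0.3013, 0.1382]
orientation: [-0.545, 0.546, -0.452, 0.448]
force: [-0.3, 0.5, 1.1]
opening: -0.0002
```

```bash
cat > look.py <<'E'
from workcell import r
import cv2,numpy as np,sys
from scipy.spatial.transform import Rotation as R
np.set_printoptions(precision=4,suppress=True)
def look(tag,target,cams=("top","scene")):
    for n in cams:
        f=r.grab_frame(n); cv2.imwrite(f"pics/{n}_{tag}.png",f["pixels"][:,:,::-1])
    s=r.sense();M=R.from_quat(s['orientation'],scalar_first=True).as_matrix()
    print(s['time'],s['tcp_pos'],s['force'],s['opening'],'\n',M,'zyaw',np.degrees(np.arctan2(M[1,2],M[0,2])))
    print('shift mm',1000*M.T@(np.array(target)-s['tcp_pos']))
E
python3 - <<'E'
from look import *
look('2',[.605,-.3025,.085])
E
```

```text
1.5667 [ 0.6051 -0.3041  0.1421] [-0.6938 -0.2604  0.1593] 6.606399824604653e-05 
 [[ 0.1886  0.0007  0.982 ]
 [-0.982  -0.001   0.1886]
 [ 0.0011 -1.      0.0005]] zyaw 10.87228899141519
shift mm [-1.623  57.075   0.1548]
```

View pics/scene_2.png

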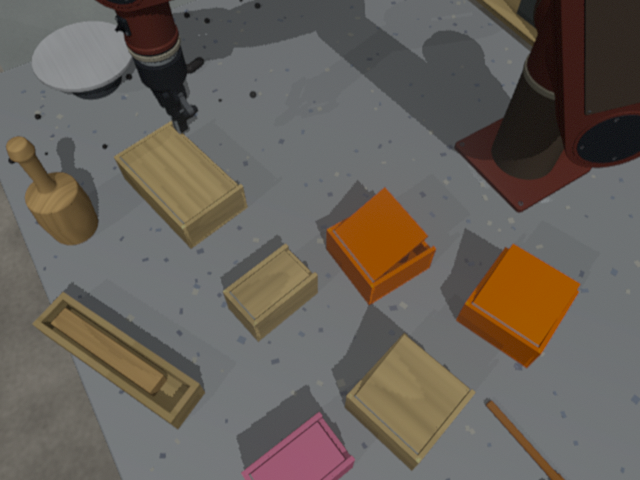

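The scene view shows the shut fingertips at (182,128), above the wide lid's front part, and nothing else has moved. Descending.

Call:
{"name": "jog_arm", "arguments": {
  "increments": [
    {"tx": -1,"ty": 25,"tz": 0,"rx": 0,"ry": 0,"rz": 0},
    {"tx": -2,"ty": 50,"tz": 0,"rx": 0,"ry": 0,"rz": 0},
    {"tx": -2,"ty": 60,"tz": 0,"rx": 0,"ry": 0,"rz": 0},
    {"tx": -2,"ty": 64,"tz": 0,"rx": 0,"ry": 0,"rz": 0},
    {"tx": -2,"ty": 67,"tz": 0,"rx": 0,"ry": 0,"rz": 0},
    {"tx": -2,"ty": 69,"tz": 0,"rx": 0,"ry": 0,"rz": 0},
    {"tx": -2,"ty": 71,"tz": 0,"rx": 0,"ry": 0,"rz": 0}
  ]
}}

```text
time: 2.15
tcp_pos: [0.6057, -0.3023, 0.072]
orientation: [0.545, -0.545, 0.449, -0.451]
force: [-0.0, -0.9, 0.1]
opening: 0.0004
```

Call:
{"name": "jog_arm", "arguments": {
  "increments": [
    {"tx": 0,"ty": 2,"tz": 0,"rx": 0,"ry": 0,"rz": 0},
    {"tx": 0,"ty": 3,"tz": 0,"rx": 0,"ry": 0,"rz": 0},
    {"tx": 0,"ty": 4,"tz": 0,"rx": 0,"ry": 0,"rz": 0}
  ]
}}

```text
time: 2.4
tcp_pos: [0.605, -0.3014, 0.0666]
orientation: [0.545, -0.545, 0.45, -0.451]
force: [1.8, -0.1, 0.5]
opening: -0.0001
```

Call:
{"name": "jog_arm", "arguments": {
  "increments": [
    {"tx": 0,"ty": 1,"tz": 0,"rx": 0,"ry": 0,"rz": 0},
    {"tx": 0,"ty": 2,"tz": 0,"rx": 0,"ry": 0,"rz": 0}
  ]
}}

```text
time: 2.57
tcp_pos: [0.6048, -0.3013, 0.0642]
orientation: [0.545, -0.545, 0.45, -0.45]
force: [0.4, -0.5, -0.7]
opening: -0.0006
```

Call:
{"name": "jog_arm", "arguments": {
  "increments": [
    {"tx": 0,"ty": 1,"tz": 0,"rx": 0,"ry": 0,"rz": 0},
    {"tx": 0,"ty": 2,"tz": 0,"rx": 0,"ry": 0,"rz": 0}
  ]
}}

```text
time: 2.73
tcp_pos: [0.6047, -0.3012, 0.062]
orientation: [0.545, -0.545, 0.45, -0.45]
force: [0.3, -0.5, -0.5]
opening: -0.0
```

Call:
{"name": "jog_arm", "arguments": {
  "increments": [
    {"tx": 0,"ty": 1,"tz": 0,"rx": 0,"ry": 0,"rz": 0},
    {"tx": 0,"ty": 2,"tz": 0,"rx": 0,"ry": 0,"rz": 0}
  ]
}}

```text
time: 2.9
tcp_pos: [0.6047, -0.3012, 0.06]
orientation: [0.545, -0.545, 0.45, -0.45]
force: [-0.7, 0.1, -0.3]
opening: -0.0001
```

```bash
python3 - <<'E'
from look import *
look('3',[.605,-.3025,.06])
for n,(x,y) in (("top",(390,100)),("scene",(100,90))):
    im=cv2.imread(f"pics/{n}_3.png")[y:y+150,x:x+180]; cv2.imwrite(f"pics/c{n}_3.png",cv2.resize(im,None,fx=4,fy=4,interpolation=cv2.INTER_CUBIC))
E
```

```text
3.0 [ 0.6046 -0.3012  0.0598] [0.4304 0.2611 0.2769] -8.57120584173335e-05 
 [[ 0.1888 -0.0003  0.982 ]
 [-0.982   0.0003  0.1888]
 [-0.0003 -1.     -0.0003]] zyaw 10.884299016396065
shift mm [ 1.3915 -0.1902  0.142 ]
```

View pics/cscene_3.png

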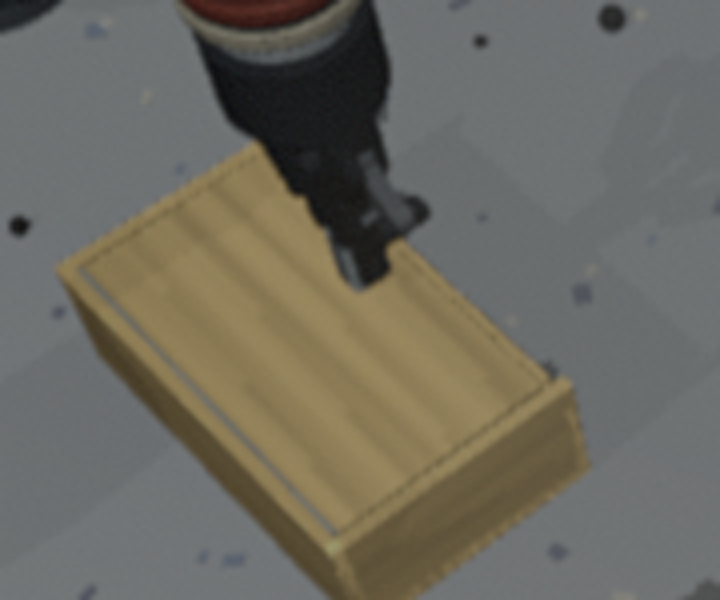

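The crop shows the fingertips at about (190,161), at or just above the lid's front strip, with no force reading yet. I'll check where the TCP projects and keep pressing.

```bash
python3 - <<'E'
from look import *
from h import *
for n in("scene","top"):
    p=P(r.grab_frame(n))
    for z in (.0598,.065,.072):
        q=p@np.array([.6046,-.3012,z,1]);print(n,z,q[:2]/q[2])
s=r.sense();print(s['force'],s['joint_torque'],s['wrist_torque'])
E
```

```text
scene 0.0598 [193.099  164.4103]
scene 0.065 [192.56   162.7272]
scene 0.072 [191.8273 160.4392]
top 0.0598 [475.3217 190.4661]
top 0.065 [476.0994 189.9982]
top 0.072 [477.1593 189.3605]
[ 0.3079  0.4048 -0.1995] [  0.0024 -57.7737 -35.441    0.0001   0.003   -0.    ] [ 0.0197 -0.0313  0.0136]
```

Call:
{"name": "jog_arm", "arguments": {
  "increments": [
    {"tx": 0,"ty": 1,"tz": 0,"rx": 0,"ry": 0,"rz": 0},
    {"tx": 0,"ty": 2,"tz": 0,"rx": 0,"ry": 0,"rz": 0}
  ]
}}

```text
time: 3.27
tcp_pos: [0.6049, -0.3014, 0.0582]
orientation: [0.545, -0.545, 0.45, -0.45]
force: [0.1, 0.6, -0.6]
opening: 0.0003
```

View pics/ctop_3.png

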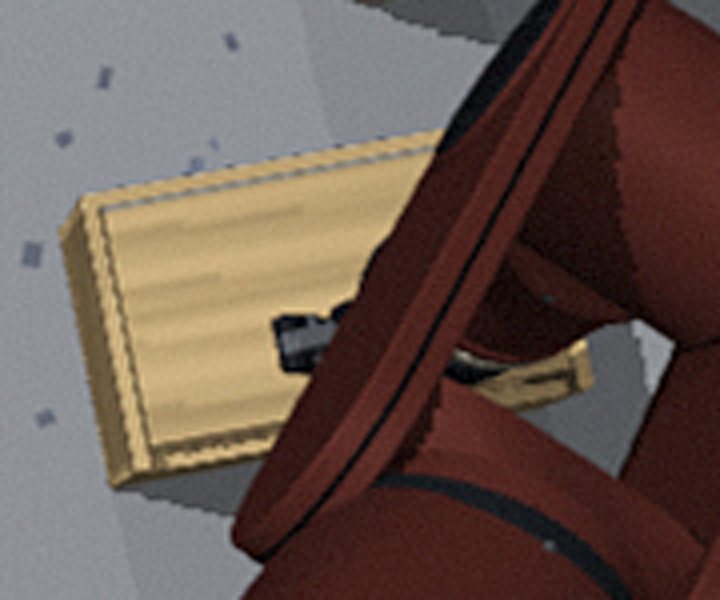

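Call:
{"name": "jog_arm", "arguments": {
  "increments": [
    {"tx": 0,"ty": 1,"tz": 0,"rx": 0,"ry": 0,"rz": 0},
    {"tx": 0,"ty": 2,"tz": 0,"rx": 0,"ry": 0,"rz": 0},
    {"tx": 0,"ty": 2,"tz": 0,"rx": 0,"ry": 0,"rz": 0}
  ]
}}

```text
time: 3.52
tcp_pos: [0.6045, -0.3012, 0.0557]
orientation: [-0.545, 0.545, -0.451, 0.45]
force: [-0.5, -0.4, -0.5]
opening: 0.0001
```

Call:
{"name": "jog_arm", "arguments": {
  "increments": [
    {"tx": 0,"ty": 1,"tz": 0,"rx": 0,"ry": 0,"rz": 0},
    {"tx": 0,"ty": 2,"tz": 0,"rx": 0,"ry": 0,"rz": 0},
    {"tx": 0,"ty": 2,"tz": 0,"rx": 0,"ry": 0,"rz": 0}
  ]
}}

```text
time: 3.77
tcp_pos: [0.6046, -0.3012, 0.0538]
orientation: [-0.545, 0.545, -0.45, 0.45]
force: [0.4, -0.6, 0.0]
opening: -0.0001
```

```bash
python3 - <<'E'
from look import *
look('4',[.605,-.3025,.06],("scene",))
im=cv2.imread(f"pics/scene_4.png")[90:240,100:280]; cv2.imwrite(f"pics/cscene_4.png",cv2.resize(im,None,fx=4,fy=4,interpolation=cv2.INTER_CUBIC))
E
```

```text
3.8167 [ 0.6046 -0.3012  0.0539] [-0.4319 -0.4582  0.5196] 0.00011245178142101946 
 [[ 0.1889 -0.0003  0.982 ]
 [-0.982   0.0001  0.1889]
 [-0.0002 -1.     -0.0002]] zyaw 10.888139123106907
shift mm [ 1.3248 -6.0926  0.1329]
```

View pics/cscene_4.png

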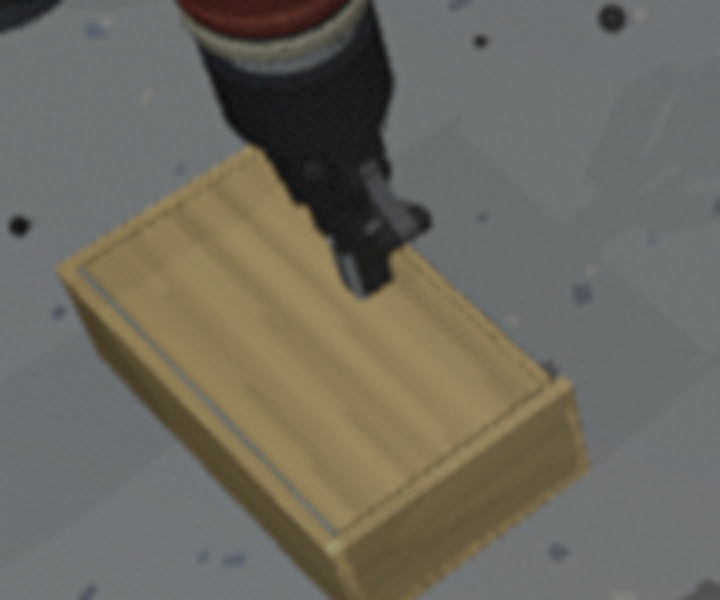

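There's still no contact, and the lid hasn't moved in the picture. The box may sit lower than the text says, so I'll keep stepping down and watch the force.

Call:
{"name": "jog_arm", "arguments": {
  "increments": [
    {"tx": 0,"ty": 1,"tz": 0,"rx": 0,"ry": 0,"rz": 0},
    {"tx": 0,"ty": 2,"tz": 0,"rx": 0,"ry": 0,"rz": 0},
    {"tx": 0,"ty": 2,"tz": 0,"rx": 0,"ry": 0,"rz": 0}
  ]
}}

```text
time: 4.07
tcp_pos: [0.6049, -0.3014, 0.0522]
orientation: [0.545, -0.545, 0.45, -0.45]
force: [-0.6, -0.2, 1.8]
opening: 0.0002
```

```bash
python3 - <<'E'
from look import *
from h import *
a=[P(r.grab_frame(n)) for n in("top","scene")]
print(tri(a,((404.6,160.6),(190.8,248))))
print(tri(a,((417.8,221.6),(246.6,207.3))))
print(r.sense()['force'])
E
```

```text
(array([ 0.6823, -0.1731, -0.0083]), [np.float64(1.4419310090646211), np.float64(1.362446111153949)])
(array([ 0.5493, -0.1989, -0.0052]), [np.float64(0.2061277186864531), np.float64(0.18533469007784079)])
[0.025  0.5769 1.2958]
```

Call:
{"name": "jog_arm", "arguments": {
  "increments": [
    {"tx": 0,"ty": 1,"tz": 0,"rx": 0,"ry": 0,"rz": 0},
    {"tx": 0,"ty": 2,"tz": 0,"rx": 0,"ry": 0,"rz": 0},
    {"tx": 0,"ty": 2,"tz": 0,"rx": 0,"ry": 0,"rz": 0}
  ]
}}

```text
time: 4.42
tcp_pos: [0.6049, -0.3014, 0.0501]
orientation: [0.545, -0.545, 0.45, -0.45]
force: [0.4, 0.9, 2.0]
opening: -0.0
```

Call:
{"name": "jog_arm", "arguments": {
  "increments": [
    {"tx": 0,"ty": 1,"tz": 0,"rx": 0,"ry": 0,"rz": 0},
    {"tx": 0,"ty": 2,"tz": 0,"rx": 0,"ry": 0,"rz": 0},
    {"tx": 0,"ty": 2,"tz": 0,"rx": 0,"ry": 0,"rz": 0}
  ]
}}

```text
time: 4.67
tcp_pos: [0.6049, -0.3014, 0.048]
orientation: [0.545, -0.545, 0.45, -0.45]
force: [0.8, 0.1, 1.4]
opening: -0.0
```

```bash
python3 - <<'E'
from look import *
look('5',[.605,-.3025,.06],("scene",))
im=cv2.imread(f"pics/scene_5.png")[90:240,100:280]; cv2.imwrite(f"pics/cscene_5.png",cv2.resize(im,None,fx=4,fy=4,interpolation=cv2.INTER_CUBIC))
E
```

```text
4.7167 [ 0.6049 -0.3013  0.0481] [ 0.7401 -0.3949  1.6695] -0.00023750335845546043 
 [[ 0.1888  0.0003  0.982 ]
 [-0.982  -0.0001  0.1888]
 [ 0.0002 -1.      0.0003]] zyaw 10.884538394233793
shift mm [  1.1667 -11.9366  -0.0986]
```

View pics/cscene_5.png

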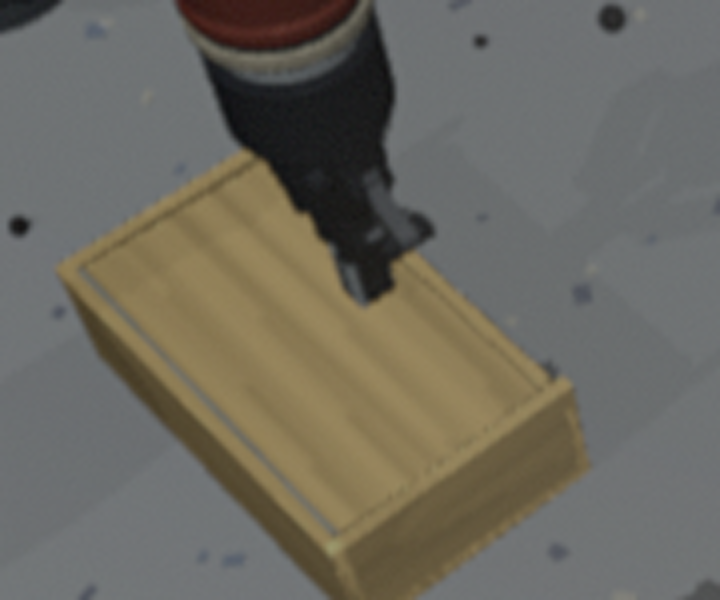

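The lid edge is now visibly dipping by the wall at crop (250,155), with contact at about z = 0.053 and a spring force of about 1.7 N. I'll press on to the stop.

Call:
{"name": "jog_arm", "arguments": {
  "increments": [
    {"tx": 0,"ty": 1,"tz": 0,"rx": 0,"ry": 0,"rz": 0},
    {"tx": 0,"ty": 2,"tz": 0,"rx": 0,"ry": 0,"rz": 0},
    {"tx": 0,"ty": 3,"tz": 0,"rx": 0,"ry": 0,"rz": 0},
    {"tx": 0,"ty": 3,"tz": 0,"rx": 0,"ry": 0,"rz": 0}
  ]
}}

```text
time: 5.05
tcp_pos: [0.6049, -0.3013, 0.045]
orientation: [0.545, -0.545, 0.45, -0.45]
force: [0.8, 0.8, 2.1]
opening: 0.0002
```

Call:
{"name": "jog_arm", "arguments": {
  "increments": [
    {"tx": 0,"ty": 1,"tz": 0,"rx": 0,"ry": 0,"rz": 0},
    {"tx": 0,"ty": 1,"tz": 0,"rx": 0,"ry": 0,"rz": 0}
  ]
}}

```text
time: 5.22
tcp_pos: [0.6048, -0.3013, 0.044]
orientation: [0.545, -0.545, 0.45, -0.45]
force: [1.5, 0.6, 2.2]
opening: 0.0002
```

Call:
{"name": "jog_arm", "arguments": {
  "increments": [
    {"tx": 0,"ty": 1,"tz": 0,"rx": 0,"ry": 0,"rz": 0},
    {"tx": 0,"ty": 1,"tz": 0,"rx": 0,"ry": 0,"rz": 0}
  ]
}}

```text
time: 5.38
tcp_pos: [0.6049, -0.3013, 0.0437]
orientation: [0.545, -0.545, 0.45, -0.45]
force: [0.1, 0.1, 3.5]
opening: 0.0
```

Call:
{"name": "jog_arm", "arguments": {
  "increments": [
    {"tx": 0,"ty": 1,"tz": 0,"rx": 0,"ry": 0,"rz": 0},
    {"tx": 0,"ty": 1,"tz": 0,"rx": 0,"ry": 0,"rz": 0}
  ]
}}

```text
time: 5.55
tcp_pos: [0.605, -0.3014, 0.0435]
orientation: [0.545, -0.545, 0.45, -0.45]
force: [-2.5, 2.7, 9.3]
opening: -0.0001
```

Stop reached: z = 0.0435, 9 N. Lifting straight up.

Call:
{"name": "jog_arm", "arguments": {
  "increments": [
    {"tx": 0,"ty": -15,"tz": 0,"rx": 0,"ry": 0,"rz": 0},
    {"tx": 0,"ty": -45,"tz": 0,"rx": 0,"ry": 0,"rz": 0},
    {"tx": 0,"ty": -80,"tz": 0,"rx": 0,"ry": 0,"rz": 0},
    {"tx": 0,"ty": -115,"tz": 0,"rx": 0,"ry": 0,"rz": 0},
    {"tx": 0,"ty": -130,"tz": 0,"rx": 0,"ry": 0,"rz": 0},
    {"tx": 0,"ty": -130,"tz": 0,"rx": 0,"ry": 0,"rz": 0}
  ]
}}

```text
time: 6.05
tcp_pos: [0.6071, -0.303, 0.1789]
orientation: [0.545, -0.545, 0.447, -0.453]
force: [0.2, -0.2, 0.8]
opening: -0.0001
```

```bash
python3 - <<'E'
from look import *
look('6',[.485,.277,.19],("scene",))
E
```

```text
6.1 [ 0.6059 -0.3022  0.1757] [-0.2339  0.0447 -1.0784] -0.00019441117214700896 
 [[ 0.1888  0.004   0.982 ]
 [-0.982  -0.003   0.1888]
 [ 0.0037 -1.      0.0034]] zyaw 10.885375211327265
shift mm [-591.5721  -16.5553   -9.2757]
```

View pics/scene_6.png

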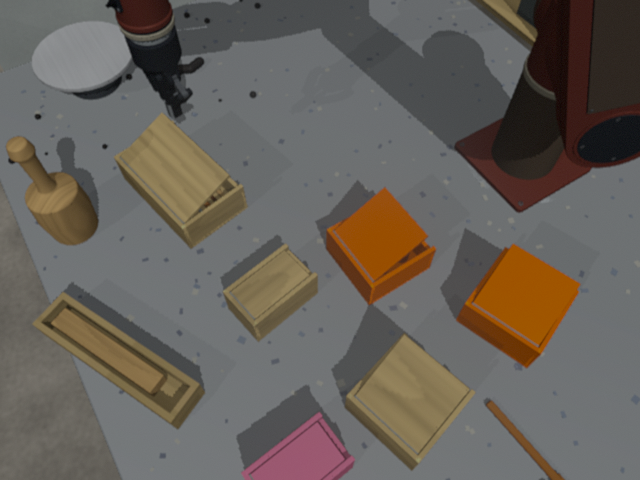

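The wide lid has sprung open: its free edge is now at (162,118)–(228,180), with a gap below it. The narrow box is still shut. Moving on to the square box.

Call:
{"name": "jog_arm", "arguments": {
  "increments": [
    {"tx": -38,"ty": 0,"tz": 0,"rx": 0,"ry": -0.2,"rz": 0},
    {"tx": -76,"ty": 0,"tz": 0,"rx": 0,"ry": -0.4,"rz": 0},
    {"tx": -114,"ty": 0,"tz": 0,"rx": 0,"ry": -0.6,"rz": 0},
    {"tx": -152,"ty": 0,"tz": 0,"rx": 0,"ry": -0.8,"rz": 0},
    {"tx": -190,"ty": 0,"tz": -2,"rx": 0,"ry": -0.8,"rz": 0},
    {"tx": -228,"ty": 0,"tz": -3,"rx": 0,"ry": -0.8,"rz": 0},
    {"tx": -266,"ty": 0,"tz": -4,"rx": 0,"ry": -0.8,"rz": 0},
    {"tx": -304,"ty": 0,"tz": -5,"rx": 0,"ry": -0.8,"rz": 0},
    {"tx": -342,"ty": 0,"tz": -6,"rx": 0,"ry": -0.8,"rz": 0},
    {"tx": -380,"ty": 0,"tz": -7,"rx": 0,"ry": -0.8,"rz": 0},
    {"tx": -418,"ty": 0,"tz": -7,"rx": 0,"ry": -0.8,"rz": 0},
    {"tx": -450,"ty": 0,"tz": -7,"rx": 0,"ry": -0.8,"rz": 0}
  ]
}}

```text
time: 7.1
tcp_pos: [0.5103, 0.1413, 0.1701]
orientation: [-0.56, 0.562, -0.432, 0.43]
force: [1.2, 0.3, 0.2]
opening: -0.0001
```

```bash
python3 - <<'E'
from look import *
look('7',[.4876,.2778,.13],("scene",))
E
```

```text
7.15 [0.5092 0.146  0.1702] [-1.9396  3.7377  0.55  ] -6.724895214600466e-05 
 [[ 0.2599 -0.0047  0.9656]
 [-0.9656  0.0032  0.2599]
 [-0.0043 -1.     -0.0037]] zyaw 15.065692589138564
shift mm [-132.7058   40.7003   13.5336]
```

Call:
{"name": "jog_arm", "arguments": {
  "increments": [
    {"tx": -35,"ty": 0,"tz": 4,"rx": 0,"ry": 0,"rz": 0},
    {"tx": -70,"ty": 0,"tz": 8,"rx": 0,"ry": 0,"rz": 0},
    {"tx": -105,"ty": 0,"tz": 12,"rx": 0,"ry": 0,"rz": 0},
    {"tx": -130,"ty": 15,"tz": 13,"rx": 0,"ry": 0,"rz": 0},
    {"tx": -130,"ty": 40,"tz": 13,"rx": 0,"ry": 0,"rz": 0},
    {"tx": -130,"ty": 45,"tz": 13,"rx": 0,"ry": 0,"rz": 0},
    {"tx": -130,"ty": 45,"tz": 13,"rx": 0,"ry": 0,"rz": 0}
  ]
}}

```text
time: 7.73
tcp_pos: [0.4889, 0.2669, 0.1232]
orientation: [-0.558, 0.563, -0.432, 0.429]
force: [1.0, -0.7, -0.2]
opening: 0.0001
```

```bash
python3 - <<'E'
from look import *
look('8',[.4876,.2778,.11])
a=cv2.imread("pics/scene_8.png")[290:470,310:500];b=cv2.imread("pics/top_8.png")[160:340,90:280]
cv2.imwrite("pics/c8.png",np.hstack([cv2.resize(x,None,fx=2.1,fy=2.1,interpolation=cv2.INTER_CUBIC) for x in(a,b)]))
E
```

```text
7.8333 [0.4918 0.2673 0.1267] [0.4782 0.3356 0.446 ] 9.128206009881834e-05 
 [[ 0.256  -0.0016  0.9667]
 [-0.9667 -0.0009  0.256 ]
 [ 0.0005 -1.     -0.0018]] zyaw 14.83512694374787
shift mm [-11.256   16.7077  -1.3078]
```

View pics/c8.png

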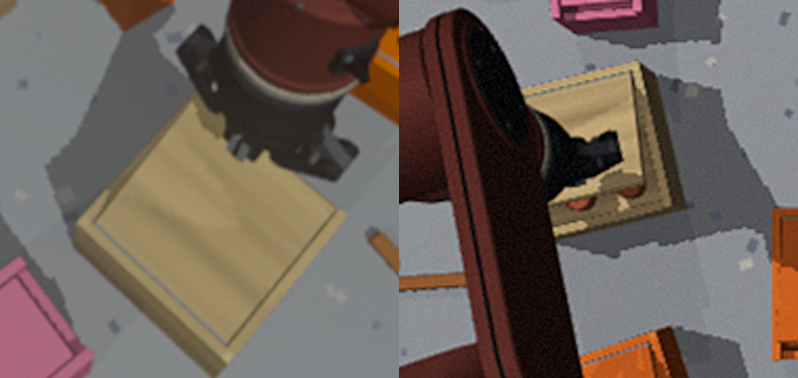

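The crop shows the shut fingertips over the square lid at (423,362) in scene pixels, 11 mm short in y. I'll correct that and descend.

Call:
{"name": "jog_arm", "arguments": {
  "increments": [
    {"tx": -10,"ty": 0,"tz": -1,"rx": 0,"ry": 0,"rz": 0},
    {"tx": -10,"ty": 10,"tz": -1,"rx": 0,"ry": 0,"rz": 0},
    {"tx": -10,"ty": 20,"tz": -1,"rx": 0,"ry": 0,"rz": 0},
    {"tx": -10,"ty": 28,"tz": -1,"rx": 0,"ry": 0,"rz": 0},
    {"tx": -10,"ty": 36,"tz": -1,"rx": 0,"ry": 0,"rz": 0},
    {"tx": -10,"ty": 44,"tz": -1,"rx": 0,"ry": 0,"rz": 0}
  ]
}}

```text
time: 8.33
tcp_pos: [0.4883, 0.2774, 0.0822]
orientation: [-0.56, 0.561, -0.431, 0.431]
force: [-0.6, -0.9, 1.8]
opening: -0.0
```

```bash
python3 - <<'E'
from look import *
look('9',[.4876,.2778,.055],("scene",))
a=cv2.imread("pics/scene_9.png")[310:470,310:500]
cv2.imwrite("pics/c9.png",cv2.resize(a,None,fx=3,fy=3,interpolation=cv2.INTER_CUBIC))
E
```

```text
8.3833 [0.4873 0.277  0.0804] [-0.4322 -0.86   -0.5164] 0.000222155903279058 
 [[ 0.2567 -0.0027  0.9665]
 [-0.9665 -0.0011  0.2567]
 [ 0.0004 -1.     -0.0029]] zyaw 14.872551247776324
shift mm [-0.6761 25.3619  0.5477]
```

View pics/c9.png

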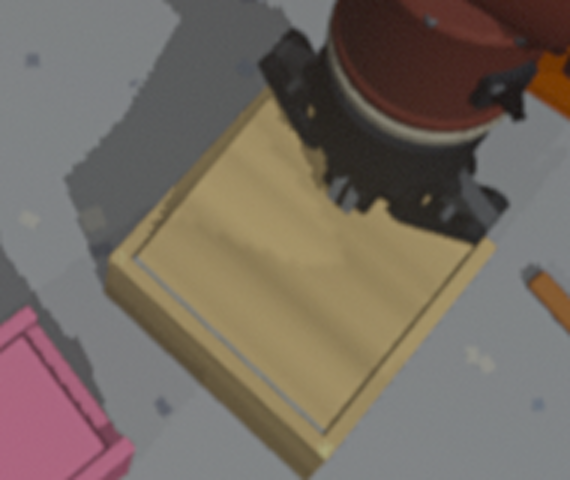

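The lid is following the fingers down, so the press continues.

Call:
{"name": "jog_arm", "arguments": {
  "increments": [
    {"tx": 0,"ty": 6,"tz": 0,"rx": 0,"ry": 0,"rz": 0},
    {"tx": 0,"ty": 12,"tz": 0,"rx": 0,"ry": 0,"rz": 0},
    {"tx": 0,"ty": 18,"tz": 0,"rx": 0,"ry": 0,"rz": 0},
    {"tx": 0,"ty": 22,"tz": 0,"rx": 0,"ry": 0,"rz": 0},
    {"tx": 0,"ty": 25,"tz": 0,"rx": 0,"ry": 0,"rz": 0},
    {"tx": 0,"ty": 27,"tz": 0,"rx": 0,"ry": 0,"rz": 0}
  ]
}}

```text
time: 8.88
tcp_pos: [0.4881, 0.2776, 0.0555]
orientation: [-0.56, 0.561, -0.431, 0.431]
force: [-1.8, 0.7, 2.1]
opening: -0.0002
```

Call:
{"name": "jog_arm", "arguments": {
  "increments": [
    {"tx": 0,"ty": 2,"tz": 0,"rx": 0,"ry": 0,"rz": 0},
    {"tx": 0,"ty": 4,"tz": 0,"rx": 0,"ry": 0,"rz": 0},
    {"tx": 0,"ty": 4,"tz": 0,"rx": 0,"ry": 0,"rz": 0}
  ]
}}

```text
time: 9.13
tcp_pos: [0.4886, 0.2777, 0.0519]
orientation: [0.561, -0.561, 0.431, -0.431]
force: [-0.3, -0.1, 1.1]
opening: -0.0001
```

Call:
{"name": "jog_arm", "arguments": {
  "increments": [
    {"tx": 0,"ty": 2,"tz": 0,"rx": 0,"ry": 0,"rz": 0},
    {"tx": 0,"ty": 2,"tz": 0,"rx": 0,"ry": 0,"rz": 0}
  ]
}}

```text
time: 9.3
tcp_pos: [0.4888, 0.2778, 0.0501]
orientation: [0.561, -0.56, 0.431, -0.431]
force: [-0.1, 0.8, 1.5]
opening: 0.0
```

Call:
{"name": "jog_arm", "arguments": {
  "increments": [
    {"tx": 0,"ty": 2,"tz": 0,"rx": 0,"ry": 0,"rz": 0},
    {"tx": 0,"ty": 3,"tz": 0,"rx": 0,"ry": 0,"rz": 0},
    {"tx": 0,"ty": 3,"tz": 0,"rx": 0,"ry": 0,"rz": 0}
  ]
}}

```text
time: 9.55
tcp_pos: [0.489, 0.2778, 0.0472]
orientation: [0.561, -0.56, 0.431, -0.431]
force: [0.4, 1.2, 1.5]
opening: -0.0001
```

Call:
{"name": "jog_arm", "arguments": {
  "increments": [
    {"tx": 0,"ty": 2,"tz": 0,"rx": 0,"ry": 0,"rz": 0},
    {"tx": 0,"ty": 2,"tz": 0,"rx": 0,"ry": 0,"rz": 0}
  ]
}}

```text
time: 9.72
tcp_pos: [0.4889, 0.2778, 0.0451]
orientation: [0.561, -0.56, 0.431, -0.431]
force: [1.8, -0.3, 2.4]
opening: 0.0002
```

Call:
{"name": "jog_arm", "arguments": {
  "increments": [
    {"tx": 0,"ty": 1,"tz": 0,"rx": 0,"ry": 0,"rz": 0},
    {"tx": 0,"ty": 1,"tz": 0,"rx": 0,"ry": 0,"rz": 0}
  ]
}}

```text
time: 9.88
tcp_pos: [0.489, 0.2778, 0.0443]
orientation: [0.561, -0.56, 0.431, -0.431]
force: [1.9, 0.6, 2.5]
opening: -0.0003
```

Call:
{"name": "jog_arm", "arguments": {
  "increments": [
    {"tx": 0,"ty": 1,"tz": 0,"rx": 0,"ry": 0,"rz": 0},
    {"tx": 0,"ty": 1,"tz": 0,"rx": 0,"ry": 0,"rz": 0}
  ]
}}

```text
time: 10.05
tcp_pos: [0.4891, 0.2779, 0.0442]
orientation: [0.561, -0.56, 0.431, -0.431]
force: [-1.5, -0.8, 7.8]
opening: 0.0002
```

Call:
{"name": "jog_arm", "arguments": {
  "increments": [
    {"tx": 0,"ty": 1,"tz": 0,"rx": 0,"ry": 0,"rz": 0},
    {"tx": 0,"ty": 1,"tz": 0,"rx": 0,"ry": 0,"rz": 0}
  ]
}}

```text
time: 10.22
tcp_pos: [0.4891, 0.2779, 0.044]
orientation: [0.561, -0.56, 0.431, -0.431]
force: [-3.4, -2.4, 13.6]
opening: 0.0004
```

Stop reached: z = 0.044, 14 N. Lifting clear to look.

Call:
{"name": "jog_arm", "arguments": {
  "increments": [
    {"tx": 0,"ty": -15,"tz": 0,"rx": 0,"ry": 0,"rz": 0},
    {"tx": 0,"ty": -50,"tz": 0,"rx": 0,"ry": 0,"rz": 0},
    {"tx": 0,"ty": -90,"tz": 0,"rx": 0,"ry": 0,"rz": 0},
    {"tx": 0,"ty": -125,"tz": 0,"rx": 0,"ry": 0,"rz": 0},
    {"tx": 0,"ty": -150,"tz": 0,"rx": 0,"ry": 0,"rz": 0},
    {"tx": 30,"ty": -160,"tz": 0,"rx": 0,"ry": 0,"rz": 0},
    {"tx": 70,"ty": -160,"tz": 0,"rx": 0,"ry": 0,"rz": 0},
    {"tx": 110,"ty": -160,"tz": 0,"rx": 0,"ry": 0,"rz": 0},
    {"tx": 150,"ty": -160,"tz": 0,"rx": 0,"ry": 0,"rz": 0},
    {"tx": 180,"ty": -160,"tz": 0,"rx": 0,"ry": 0,"rz": 0},
    {"tx": 180,"ty": -160,"tz": 0,"rx": 0,"ry": 0,"rz": 0},
    {"tx": 180,"ty": -160,"tz": 0,"rx": 0,"ry": 0,"rz": 0}
  ]
}}

```text
time: 11.22
tcp_pos: [0.5344, 0.1023, 0.2013]
orientation: [-0.559, 0.56, -0.433, 0.431]
force: [-0.0, 1.0, -0.7]
opening: 0.0001
```

```bash
python3 - <<'E'
from look import *
look('10',[.4876,.2778,.055])
E
```

```text
11.3167 [0.5341 0.1043 0.2015] [-0.098 -0.24   0.135] -8.101452374320045e-05 
 [[ 0.2567 -0.0014  0.9665]
 [-0.9665  0.0005  0.2567]
 [-0.0009 -1.     -0.0012]] zyaw 14.876118180700008
shift mm [-179.5377  146.6748   -0.2296]
```

View pics/scene_10.png

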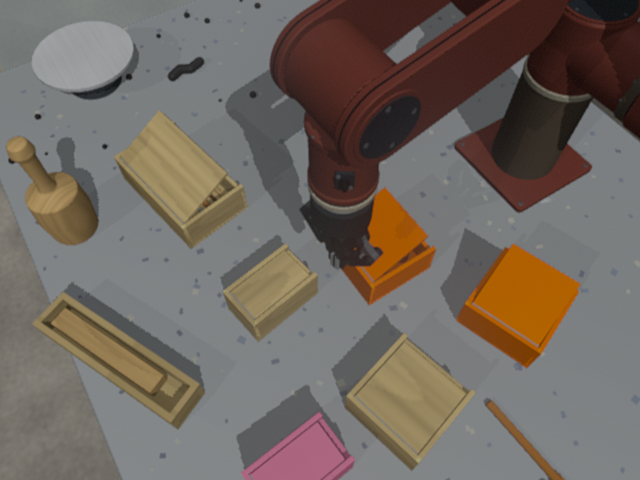

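View pics/top_10.png

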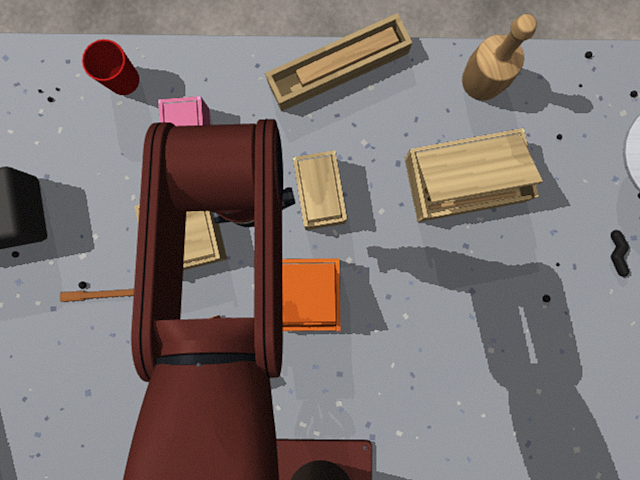

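Square lid (408,400) looks level within its walls, wide (180,180) is open and narrow (270,290) is shut. One crop of the existing picture to confirm.

```bash
python3 - <<'E'
import cv2,numpy as np
s=cv2.imread("pics/scene_10.png")
cv2.imwrite("pics/c10.png",np.hstack([cv2.resize(s[y:y+150,x:x+150],(390,390),interpolation=cv2.INTER_CUBIC) for x,y in((335,325),(105,105))]))
E
```

```text
(no output)
```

View pics/c10.png

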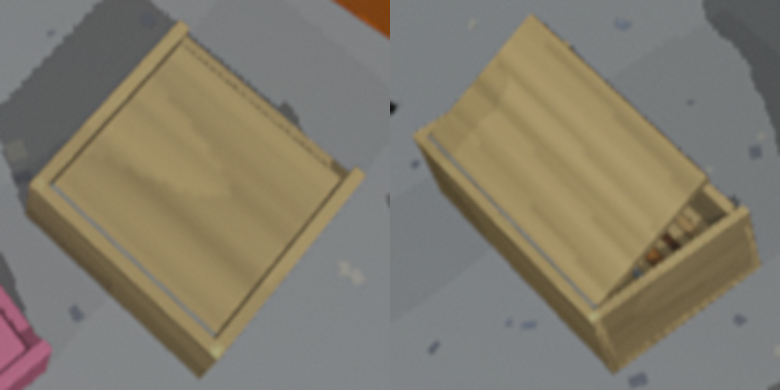

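The crop shows the square lid flush between its walls and the wide lid standing open with the sticks visible. Handing in.

```bash
python3 -c "
from workcell import r
print(r.sense()['joint_vel'].round(4)); print(r.sign_off())"
```

```text
[ 0.0231 -0.0017 -0.0023 -0.0008 -0.0016 -0.0027]
the job is handed in; nothing more can be done
None
```

The job is handed in. I pressed the wide plywood lid once to its stop (9 N) and it sprang open. I then pressed the raised square lid once to its stop (14 N) and it stayed shut.

In the last pictures the wide lid stands open with the sticks visible and the square lid lies flush between its walls. The narrow lid is shut and was never pressed. The fingers were about 0.2 m up, clear of every box, at about 11.3 s on the robot clock.

Three checks disagreed or went past the plan:
- **Heights:** the wide lid's shut surface was at about z = 0.052 by touch, against 0.063–0.067 from the cameras and 0.072 in the text. Since the heights disagreed, I took each press down until the force reading showed the stop.
- **Square press force:** the 14 N was above the suggested 6–10 N, because I took one extra step after the stop at 7.8 N. It was well inside the force limits.
- **First move call:** it was refused because its rows did not give all six values. Nothing moved and no robot time was lost to it.

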